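Make up the mailing kit and the whiteboard kit in the copy room

ROBOT

A 6-joint arm with a two-finger parallel gripper is mounted at the origin on the work surface. World frame = base frame: x ahead of the robot, y to its left, z up, the work surface at z = 0. Lengths are in m, angles in rad, forces in N, time in s.
With the tool pointing down it reaches from about 0.275 to 0.775 m from the base axis. Payload 14.6 kg.
Tool frame: the origin (TCP) lies at the very end of the fingers, on their centre line; the grasp point (between the pads) lies 19 mm behind it (robot.pinch_z is the distance from the TCP to the grasp point, in m); z points along the fingers, y is the direction in which the jaws open and shut (so a half turn about z gives the same grasp; the last joint's range is limited). The gripper opens to 85 mm and grips with 20 to 120 N. Pads are 22 mm wide; open, the fingers measure 114 mm over their backs; the gripper's body (76 mm by 85 mm) begins 54 mm behind the grasp point. The pads swing forward as they close: fully open they stand 13 mm farther back than shut.
Start: joints at [-1.288, 0.263, -0.048, 1.259, 0, 1.415], TCP at [0.223, -0.475, 0.231] pointing down, gripper open.
Joint ranges: [-2.65, 2.65], [-0.89, 1.7], [-1.18, 1.37], [-2.13, 2.11], [-1.35, 1.29], [-3.14, 3.14]. Speed limits (rad/s): [1.89, 1.89, 2.57, 2.79, 3.14, 3.14].

INTERFACE

Orientations are given as a unit quaternion [w, x, y, z].
In Python, from workcell import robot gives the robot as it stands.
- The arm moves only by the shell command python3 -m creep 'ROWS' [FORCE]. ROWS is JSON, a list of rows, each an object with "claw": the closure, from -1 (fully open) to 1 (shut); "delta_pos": the shift along the tool's x, y, z in cm, a list of three; "roll": the turn about the tool's z in rad. A call has 1 to 20 rows; each row is the pose to reach, as a shift and turn from the pose commanded when the call began, along the tool's axes at that moment; what a row does not reach only later rows make up. A row lasts 1/8 s, in which the tool goes at most 62.5 mm and 10.7 degrees, less where a joint would pass 70% of its speed; a pose out of reach is approached as far as the arm can. A call with a gripper value outside its range is refused whole. The fingers move at their own pace and stop on an object; FORCE is the grip in N (left out, the last holds). Time passes only in rows, so rows that repeat a pose let the fingers close. It gives the time, the measured TCP pose, the force and the opening at its end, in the units of the state.
- robot.sense(): the state, without advancing time (a new reading comes with each control period).
- robot.snapshot(name): name is "scene" or "side" or "wrist"; returns a dict with "img" (384x512x3 uint8, blue, green, red), "mtx" (3x3 intrinsics, pixels), "rvec" (rotation vector, rad) and "tvec" (3), from world to camera coordinates, as OpenCV has them. Camera axes: x right, y down, z forward; pixel columns grow to the right and rows downward; lengths in m; the calibration is good to about 2 mm. A picture is of the moment at which its call begins. There is no depth.
- robot.sign_off(): hands the job in, once; it reports no verdict.
The state is a dict: "time": time; "joints": joint angles; "dq": joint speeds; "joint_torque": joint torques, N m; "eef_pos": TCP position; "ee_rot": TCP orientation; "ft_force": force on the tool from outside, world axes, zero at the start; "moment": the same for the moment, N m; "opening": finger opening in m.
Only numpy, scipy, OpenCV 4.12 (cv2) and the standard library are available. Lean on these libraries where they do the work, as an engineer would, in place of code of your own. Each camera call takes 0.05 s, during which the arm holds its last target.

TASK

Make up two supply kits from the stock on the copy-room counter. The mailing kit goes in the three-compartment tray: the stapler in the long compartment, the roll of packing tape and the box of staples in the two small ones, one in each, either way round; the whiteboard kit goes in the two-compartment tray: the board eraser in the longer compartment and the little spray bottle of board cleaner in the shorter one. Everything sits flat on the tray floor the same way up as it stands now; leave the trays, the hole punch, the desk tape dispenser and the mug where they are.

Things in the scene. Friction and masses are not known exactly. Their poses are not given: they have to be found in the camera images.
- tray_three: Loose light-grey plastic tray, three compartments, 208 (x) x 174 (y) x 18 mm high, floor and walls 4 mm, 0.55 kg. Origin: centre of underside. Long compartment along its +y side: inside 200 (x) x 72 (y), centre x 0, y +47 mm. Two small ones along its -y side: inside 98 (x) x 90 (y) each, centres x +51 and x -51, y -38 mm. Compartment floors 4 mm above the origin.
- tray_two: Loose narrow light-grey plastic tray, two compartments, 206 (x) x 92 (y) x 18 mm high, floor and walls 4 mm, 0.45 kg. Origin: centre of underside. Longer compartment at its -x end: inside 128 (x) x 84 (y), centre x -35, y 0 mm. Shorter one at its +x end: inside 66 (x) x 84 (y), centre x +66, y 0 mm. Compartment floors 4 mm above the origin.
- stapler: Black desk stapler with a steel magazine, standing on its rubber base, 120 mm long (its x, nose to +x), 34 mm wide (y), 55 mm high. Origin: centre of its underside; z up. Grip across the 34 mm width on the handle, which spans heights 30 to 52 mm above the origin. About 0.2 kg.
- staple_box: Small white carton of staples with a lift-off lid and a grey staple strip pictured on the lid, 70 (x) x 40 (y) x 44 mm high. Origin: centre of its underside; z up. About 0.16 kg; the lid does not come off.
- tape_roll: Roll of tan packing tape on a cardboard core, lying flat with its hole upward, 60 mm across, 48 mm high, hole 26 mm. Origin: on the axis at its underside; z up along the axis. About 0.12 kg.
- board_eraser: Whiteboard eraser: off-white plastic block with two thin grey ribs along its top, on a grey felt pad, felt down, 100 (x) x 50 (y) x 41 mm high. Origin: centre of its underside; z up. About 0.07 kg.
- cleaner_bottle: Little upright spray bottle of board cleaner, pale plastic with a white band and white spray head, round body 38 mm across up to 58 mm, 94 mm high in all. Origin: centre of its underside; z up. About 0.085 kg.
- hole_punch: Two-hole paper punch of dark steel on a rubber base, 104 (x) x 56 (y) x 55 mm high, with a short thin paper guide past its +x end; it stands among the stock and is not wanted. Origin: centre of its underside; z up. Bystander, stays where it is.
- tape_dispenser: Desk tape dispenser, black weighted base 140 (x) x 56 (y) mm with a pale roll on edge in it, 78 mm high, towards the far edge of the work. Origin: centre of its underside. Bystander, stays where it is.
- mug: White ceramic coffee mug, 80 mm across, 88 mm high, handle on its +y side, towards the far edge of the work. Origin: centre of its underside. Bystander, stays where it is.
There are look-alikes about, which are no part of the job. Of the things like the tape_roll, leave any that is green or red; of the rest the larger one is meant.

How it is judged:
By the outcome, as a careful person would: the job done as asked, in the order asked, and still so for the second after the job is handed in, with the robot touching nothing.
It also fails if it takes over 141 s, if anything falls off the work surface, if the arm or the gripper's body presses on something with over 40 N, if the wrist force passes 120 N, or if a joint passes its speed limit or range.

## Working session

There is one attempt and no reset: what is moved stays moved. The work goes in short steps, Python scripts to look and compute and a shell command to move; the robot and the scene stay as the last step left them, time stands still between calls to the robot, and variables do not carry over. Pictures are saved under pics/ and viewed, and the job is handed in when it is done.

```bash
ls; mkdir -p pics; python3 - <<'E'
from workcell import robot
import cv2,numpy as np
print(robot.sense())
for n in ("scene","side","wrist"):
    s=robot.snapshot(n); cv2.imwrite(f"pics/{n}0.png",s["img"])
    R=cv2.Rodrigues(np.array(s["rvec"],float))[0]; print(n,(-R.T@np.array(s["tvec"]).ravel()).round(3),R[2].round(2),np.array(s["mtx"]).round(1).tolist())
E
```

```text
pics
{'time': 0.0, 'joints': array([-1.28829961e+00,  2.63532278e-01, -4.89664422e-02,  1.25940064e+00,
       -4.86609405e-05,  1.41545055e+00]), 'dq': array([ 1.03374782e-03, -3.01054540e-04,  5.61359260e-04,  1.75295060e-03,
       -6.29939776e-06, -8.67988788e-04]), 'joint_torque': array([ 1.30469725e-03, -6.37617302e+01,  3.84567475e+01,  1.39697234e-02,
       -9.51666948e-05,  5.02110950e-06]), 'eef_pos': array([ 0.22247153, -0.47521136,  0.23080942]), 'ee_rot': array([-5.48854861e-04,  9.76132145e-01,  2.17176726e-01, -5.93205138e-05]), 'ft_force': array([-1.25998357,  0.4872186 ,  0.00494808]), 'moment': array([ 0.04692633, -0.00033074, -0.03858449]), 'opening': 0.08587030214759823}
scene [ 1.212 -0.416  0.669] [-0.66  0.41 -0.63] [[444.8, 0.0, 256.2], [0.0, 444.8, 181.0], [0.0, 0.0, 1.0]]
side [0.441 0.887 0.514] [ 0.11 -0.88 -0.46] [[478.3, 0.0, 253.6], [0.0, 478.3, 188.5], [0.0, 0.0, 1.0]]
wrist [ 0.283 -0.447  0.374] [-0.24 -0.11 -0.97] [[273.0, 0.0, 248.8], [0.0, 273.0, 193.8], [0.0, 0.0, 1.0]]
```

View pics/scene0.png

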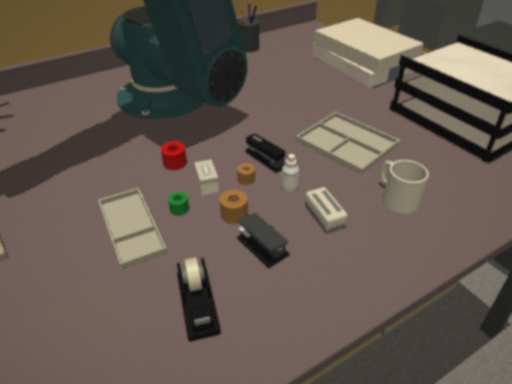

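View pics/side0.png

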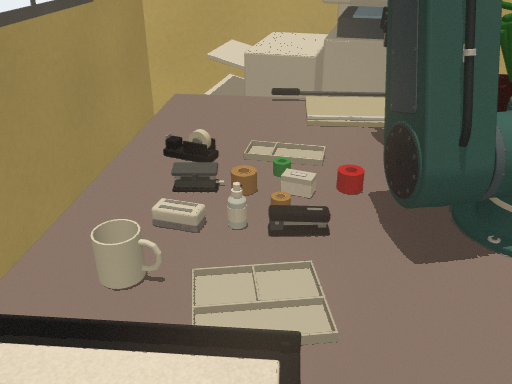

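View pics/wrist0.png

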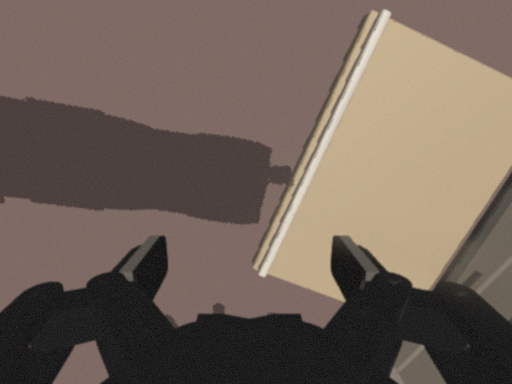

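```bash
cat > h.py <<'E'
import numpy as np,cv2,json
from workcell import robot
def cam(s):
    R=cv2.Rodrigues(np.array(s["rvec"],float))[0]; t=np.array(s["tvec"],float).ravel(); return R,t,np.array(s["mtx"],float)
def ray(s,uv):
    R,t,K=cam(s); d=R.T@np.linalg.inv(K)@np.array([uv[0],uv[1],1.]); return -R.T@t,d
def onz(s,uv,z):
    c,d=ray(s,uv); return c+d*(z-c[2])/d[2]
def proj(s,P):
    P=np.atleast_2d(np.array(P,float)); return cv2.projectPoints(P,np.array(s["rvec"],float),np.array(s["tvec"],float),np.array(s["mtx"],float),None)[0][:,0]
def tri(s1,u1,s2,u2):
    a,d=ray(s1,u1); b,e=ray(s2,u2)
    k=np.linalg.lstsq(np.c_[d,-e],b-a,rcond=None)[0]; p=a+d*k[0]; q=b+e*k[1]; return (p+q)/2,np.linalg.norm(p-q)
def save(s,name): 
    import pickle; pickle.dump(s,open(name,'wb'))
def load(name):
    import pickle; return pickle.load(open(name,'rb'))
E
python3 - <<'E'
from h import *
for n in ("scene","side"):
    s=robot.snapshot(n); save(s,f"{n}0.pkl")
    a=s["img"]
    c=a[120:290,90:410] if n=="scene" else a[120:345,150:390]
    k=2.5 if n=="scene" else 2.6
    cv2.imwrite(f"pics/{n}z.png",cv2.resize(c,None,fx=k,fy=k,interpolation=cv2.INTER_CUBIC))
    
E
```

```text
(no output)
```

View pics/scenez.png

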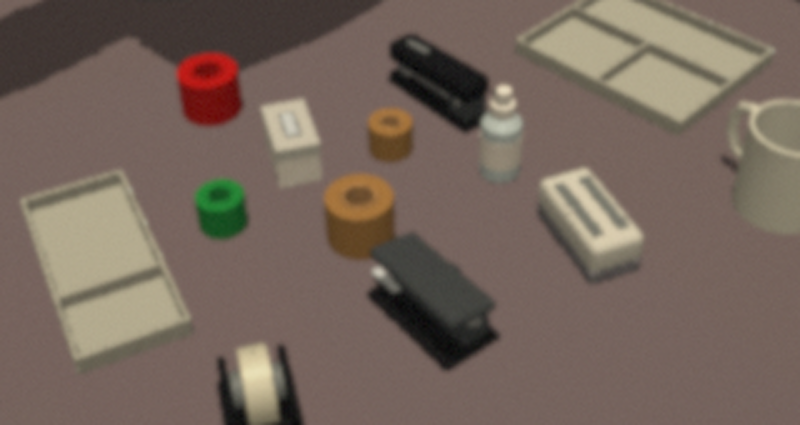

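View pics/sidez.png

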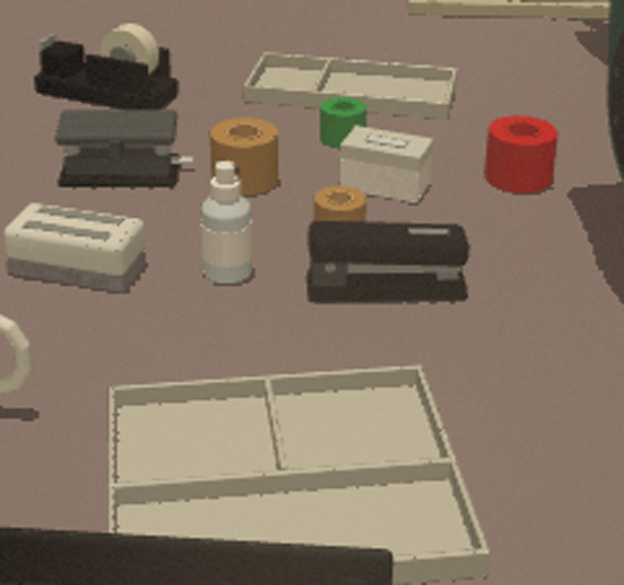

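```bash
cat > m1.py <<'E'
from h import *
sc=load("scene0.pkl"); sd=load("side0.pkl")
S=lambda x,y:(90+x/2.5-.3,120+y/2.5-.3); D=lambda x,y:(150+x/2.6-.3,120+y/2.6-.3)
f=lambda p:(p*1000).round(0).astype(int).tolist()
def pts(name,z,a=None,b=None):
    if a: print(name,"scene",[f(onz(sc,S(*p),z)) for p in a])
    if b: print(name,"side",[f(onz(sd,D(*p),z)) for p in b])
pts("tape",.048,[(359,196)],[(244,131)])
pts("smalltan",.034,[(390,120)],[(340,197)])
pts("green",.034,[(221,191)],[(343,106)])
pts("red",.048,[(209,68)],[(521,130)])
pts("box",.044,[(262,107),(303,99),(320,143),(278,157)],[(350,129),(434,137),(423,162),(341,152)])
pts("eraser",.041,[(540,184),(585,169),(641,232),(595,258)],[(34,206),(145,222),(127,243),(6,232)])
pts("stapler",.052,[(392,45),(408,36),(486,82),(474,100)],[(311,225),(466,226)])
pts("stapler base",.0,[(391,78),(467,128),(486,115)],[(308,300),(466,300)])
pts("bottle top",.094,[(504,87)],[(226,165)])
pts("bottle base",.0,[(499,176)],[(227,278)])
pts("punch top",.055,[(411,235),(493,303),(464,327),(371,250)],[(57,115),(177,111),(177,142),(57,142)])
pts("t3",.018,[(611,-10),(775,51),(680,127),(517,43)],[(110,389),(419,367),(488,550)])
pts("t2",.018,[(22,203),(122,172),(189,322),(79,360)],[(263,54),(457,69),(450,107),(245,93)])
E
python3 m1.py
```

```text
tape scene [[587, -83, 48]]
tape side [[587, -83, 48]]
smalltan scene [[495, 3, 34]]
smalltan side [[496, 2, 34]]
green scene [[503, -173, 34]]
green side [[507, -176, 34]]
red scene [[344, -112, 48]]
red side [[347, -113, 48]]
box scene [[424, -95, 44], [434, -56, 44], [502, -74, 44], [499, -115, 44]]
box side [[496, -106, 44], [422, -98, 44], [431, -49, 44], [500, -59, 44]]
eraser scene [[651, 61, 41], [656, 106, 41], [744, 94, 41], [747, 43, 41]]
eraser side [[734, 58, 41], [641, 73, 41], [648, 106, 41], [743, 100, 41]]
stapler scene [[411, 57, 52], [406, 79, 52], [514, 99, 52], [531, 73, 52]]
stapler side [[512, 82, 52], [397, 70, 52]]
stapler base scene [[396, 63, 0], [508, 82, 0], [501, 110, 0]]
stapler base side [[512, 104, 0], [394, 90, 0]]
bottle top scene [[576, 73, 94]]
bottle top side [[577, 73, 94]]
bottle base scene [[584, 67, 0]]
bottle base side [[577, 81, 0]]
punch top scene [[658, -75, 55], [754, -62, 55], [762, -94, 55], [655, -111, 55]]
punch top side [[753, -82, 55], [649, -102, 55], [638, -40, 55], [738, -28, 55]]
t3 scene [[405, 349, 18], [592, 413, 18], [635, 241, 18], [435, 196, 18]]
t3 side [[627, 252, 18], [428, 204, 18], [388, 368, 18]]
t2 scene [[405, -322, 18], [412, -233, 18], [615, -254, 18], [606, -339, 18]]
t2 side [[603, -336, 18], [399, -318, 18], [406, -221, 18], [607, -232, 18]]
```

```bash
cat > go.py <<'E'
import sys
from h import *
def st():
    s=robot.sense(); q=s["ee_rot"]; yaw=2*np.degrees(np.arctan2(q[2],q[1])); return s,yaw
def plan(x,y,z,yaw):
    s,ps=st(); p=s["eef_pos"]*1000; d=np.array([x,y,z])-p; c,n=np.cos(np.radians(ps)),np.sin(np.radians(ps))
    r=(-(yaw-ps)+180)%360-180
    print("t",round(s["time"],2),"pos",p.round(1),"yaw",round(ps,1),"j",np.degrees(s["joints"]).round(0)[[0,5]],"open",round(s["opening"]*1000,1))
    print("delta cm",(np.array([c*d[0]+n*d[1],n*d[0]-c*d[1],-d[2]])/10).round(2),"roll",round(np.radians(r),3))
if __name__=="__main__": plan(*map(float,sys.argv[1:5]))
E
python3 go.py 454 84 200 188.5
```

```text
t 0.25 pos [ 222.5 -475.4  231. ] yaw 25.1 j [-74.  81.] open 85.7
delta cm [ 44.68 -40.85   3.1 ] roll -2.852
```

```bash
R='{"claw":-1,"delta_pos":[44.7,-40.9,3.1],"roll":-2.85}'; python3 -m creep '[{"claw":-1,"delta_pos":[44.7,-40.9,3.1],"roll":-2.85},{"claw":-1,"delta_pos":[44.7,-40.9,3.1],"roll":-2.85},{"claw":-1,"delta_pos":[44.7,-40.9,3.1],"roll":-2.85},{"claw":-1,"delta_pos":[44.7,-40.9,3.1],"roll":-2.85},{"claw":-1,"delta_pos":[44.7,-40.9,3.1],"roll":-2.85},{"claw":-1,"delta_pos":[44.7,-40.9,3.1],"roll":-2.85},{"claw":-1,"delta_pos":[44.7,-40.9,3.1],"roll":-2.85},{"claw":-1,"delta_pos":[44.7,-40.9,3.1],"roll":-2.85},{"claw":-1,"delta_pos":[44.7,-40.9,3.1],"roll":-2.85},{"claw":-1,"delta_pos":[44.7,-40.9,3.1],"roll":-2.85},{"claw":-1,"delta_pos":[44.7,-40.9,3.1],"roll":-2.85},{"claw":-1,"delta_pos":[44.7,-40.9,3.1],"roll":-2.85},{"claw":-1,"delta_pos":[44.7,-40.9,3.1],"roll":-2.85},{"claw":-1,"delta_pos":[44.7,-40.9,3.1],"roll":-2.85},{"claw":-1,"delta_pos":[44.7,-40.9,3.1],"roll":-2.85},{"claw":-1,"delta_pos":[44.7,-40.9,3.1],"roll":-2.85},{"claw":-1,"delta_pos":[44.7,-40.9,3.1],"roll":-2.85},{"claw":-1,"delta_pos":[44.7,-40.9,3.1],"roll":-2.85}]'
python3 go.py 454 84 200 188.5
python3 - <<'E'
from h import *
s=robot.snapshot("wrist"); save(s,"w1.pkl"); cv2.imwrite("pics/w1.png",s["img"])
E
```

```text
time: 2.5
eef_pos: [0.454, 0.0844, 0.2003]
ee_rot: [-0.0, -0.072, 0.997, 0.0]
ft_force: [-0.3, -0.6, 0.4]
opening: 0.0856
t 2.5 pos [454.   84.4 200.3] yaw 188.3 j [ 0. -8.] open 85.6
delta cm [ 0.   -0.04  0.03] roll -0.003
```

View pics/w1.png

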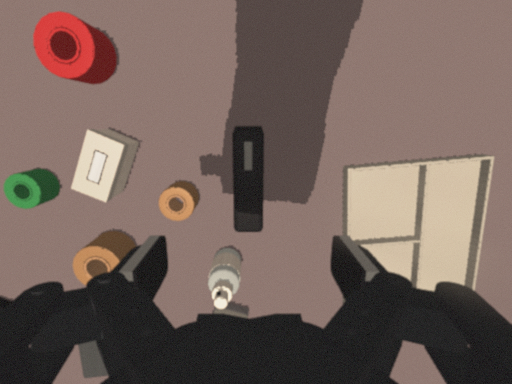

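The wrist view shows the stapler at u 235–263, v 127–231, the small tan roll at (177,203), the large tan roll at (97,265) and the three-tray at the right (345–492, 158–290).

```bash
python3 - <<'E'
from h import *
s=load("w1.pkl")
f=lambda p:(p*1000).round(0).astype(int).tolist()
for z in(.052,): print([f(onz(s,p,z)) for p in [(235,127),(263,127),(263,231),(236,231)]])
print("tape",f(onz(s,(97,267),.048)),"box",[f(onz(s,p,.044)) for p in [(87,129),(135,155-15),(107,201),(73,189)]])
print("t3",[f(onz(s,p,.018)) for p in [(347,169),(493,157)]], "div",[f(onz(s,p,.018)) for p in [(425,166),(354,241),(421,240),(415,290)]])
E
```

```text
[[399, 62, 52], [395, 91, 52], [509, 109, 52], [514, 78, 52]]
tape [587, -82, 48] box [[424, -95, 44], [428, -44, 44], [502, -73, 44], [493, -111, 44]]
t3 [[429, 201, 18], [390, 369, 18]] div [[412, 292, 18], [520, 232, 18], [506, 318, 18], [579, 332, 18]]
```

```bash
python3 -m creep '[{"claw":-1,"delta_pos":[0,0,6],"roll":0},{"claw":-1,"delta_pos":[0,0,12],"roll":0},{"claw":-1,"delta_pos":[0,0,17],"roll":0},{"claw":-1,"delta_pos":[0,0,18],"roll":0},{"claw":-1,"delta_pos":[0,0,18],"roll":0},{"claw":1,"delta_pos":[0,0,18],"roll":0},{"claw":1,"delta_pos":[0,0,18],"roll":0},{"claw":1,"delta_pos":[0,0,18],"roll":0},{"claw":1,"delta_pos":[0,0,18],"roll":0},{"claw":1,"delta_pos":[0,0,18],"roll":0},{"claw":1,"delta_pos":[0,0,18],"roll":0},{"claw":1,"delta_pos":[0,0,18],"roll":0},{"claw":1,"delta_pos":[0,0,18],"roll":0}]' 45; python3 go.py 454 84 180 188.5
```

```text
time: 4.18
eef_pos: [0.4546, 0.0844, 0.0211]
ee_rot: [0.001, -0.073, 0.997, -0.0]
ft_force: [-1.1, -1.0, 11.9]
opening: 0.0331
t 4.17 pos [454.6  84.4  21.1] yaw 188.4 j [ 0. -8.] open 33.1
delta cm [  0.06  -0.03 -15.89] roll -0.002
```

```bash
python3 -m creep '[{"claw":1,"delta_pos":[0,0,-5],"roll":0},{"claw":1,"delta_pos":[0,0,-10],"roll":0},{"claw":1,"delta_pos":[0,0,-12],"roll":0},{"claw":1,"delta_pos":[0,0,-12],"roll":0}]'; python3 go.py 500 353 90 193.2
```

```text
time: 4.68
eef_pos: [0.4547, 0.0845, 0.1414]
ee_rot: [0.001, -0.073, 0.997, -0.0]
ft_force: [0.4, 0.1, -2.9]
opening: 0.0334
t 4.67 pos [454.7  84.5 141.4] yaw 188.4 j [ 0. -8.] open 33.4
delta cm [-8.39 25.91  5.14] roll -0.084
```

```bash
python3 -m creep '[{"claw":1,"delta_pos":[-1.7,5.2,0],"roll":-0.08},{"claw":1,"delta_pos":[-3.4,10.4,0],"roll":-0.08},{"claw":1,"delta_pos":[-5.1,15.6,0],"roll":-0.08},{"claw":1,"delta_pos":[-6.8,20.8,0],"roll":-0.08},{"claw":1,"delta_pos":[-8.4,25.9,2],"roll":-0.08},{"claw":1,"delta_pos":[-8.4,25.9,5],"roll":-0.08},{"claw":1,"delta_pos":[-8.4,25.9,5],"roll":-0.08},{"claw":1,"delta_pos":[-8.4,25.9,5],"roll":-0.08}]'; python3 go.py 500 353 26.5 193.2
python3 - <<'E'
from h import *
for n in("side","wrist"):
    s=robot.snapshot(n); save(s,n+"2.pkl"); cv2.imwrite(f"pics/{n}2.png",s["img"])
E
```

```text
time: 5.68
eef_pos: [0.4994, 0.3524, 0.0906]
ee_rot: [-0.0, -0.113, 0.994, -0.0]
ft_force: [-0.1, 0.3, -2.2]
opening: 0.0333
t 5.67 pos [499.4 352.4  90.6] yaw 192.9 j [28. 15.] open 33.3
delta cm [-0.07  0.04  6.41] roll -0.005
```

View pics/side2.png

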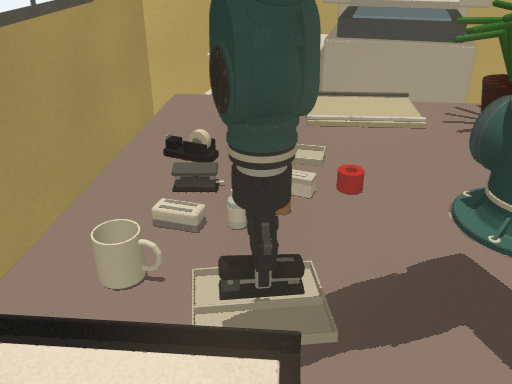

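View pics/wrist2.png

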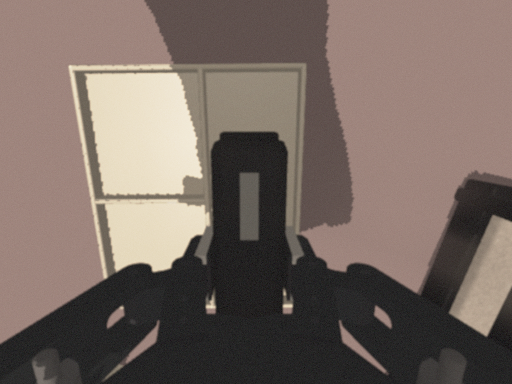

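The stapler (u 212–287) hangs centred over the long compartment (walls at u≈207 and 298). I'll check against the tray's corners, then lower.

```bash
python3 - <<'E'
from h import *
s=load("wrist2.pkl")
print([(onz(s,p,.018)*1000).round(0) for p in [(72,67),(305,65),(97,202),(205,201),(203,68)]])
E
python3 -m creep '[{"claw":1,"delta_pos":[0,0,3],"roll":0},{"claw":1,"delta_pos":[0,0,5.5],"roll":0},{"claw":1,"delta_pos":[0,0,6.4],"roll":0},{"claw":1,"delta_pos":[0,0,6.4],"roll":0},{"claw":1,"delta_pos":[0,0,6.4],"roll":0}]'
```

```text
[array([429., 204.,  18.]), array([390., 369.,  18.]), array([529., 230.,  18.]), array([508., 317.,  18.]), array([408., 297.,  18.])]
time: 6.4
eef_pos: [0.5, 0.3532, 0.0275]
ee_rot: [0.001, -0.113, 0.994, 0.0]
ft_force: [0.3, 0.3, -1.7]
opening: 0.0334
```

```bash
python3 -m creep '[{"claw":1,"delta_pos":[0,0,0.2],"roll":0},{"claw":1,"delta_pos":[0,0,0.2],"roll":0},{"claw":-1,"delta_pos":[0,0,0.2],"roll":0},{"claw":-1,"delta_pos":[0,0,0.2],"roll":0},{"claw":-1,"delta_pos":[0,0,0.2],"roll":0},{"claw":-1,"delta_pos":[0,0,0.2],"roll":0},{"claw":-1,"delta_pos":[0,0,0.2],"roll":0},{"claw":-1,"delta_pos":[0,0,-5],"roll":0},{"claw":-1,"delta_pos":[0,0,-11],"roll":0},{"claw":-1,"delta_pos":[0,0,-15],"roll":0},{"claw":-1,"delta_pos":[0,0,-15],"roll":0},{"claw":-1,"delta_pos":[0,0,-15],"roll":0}]'; python3 go.py 587 -83 180 180
python3 - <<'E'
from h import *
for n in("wrist",):
    s=robot.snapshot(n); save(s,n+"3.pkl"); cv2.imwrite(f"pics/{n}3.png",s["img"])
E
```

```text
time: 7.9
eef_pos: [0.4991, 0.3528, 0.1755]
ee_rot: [-0.0, -0.113, 0.994, -0.0]
ft_force: [-0.1, -0.3, 0.2]
opening: 0.0853
t 7.9 pos [499.1 352.8 175.5] yaw 193.0 j [28. 15.] open 85.3
delta cm [  1.21 -44.44  -0.45] roll 0.226
```

View pics/wrist3.png

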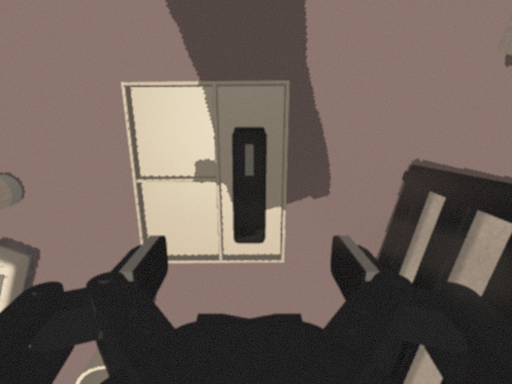

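The stapler sits in the long compartment (u 233–267, v 128–243), clear of the walls. Next, the tape roll.

```bash
python3 -m creep '[{"claw":-1,"delta_pos":[0.2,-6,0],"roll":0.2},{"claw":-1,"delta_pos":[0.3,-12,0],"roll":0.23},{"claw":-1,"delta_pos":[0.5,-18,0],"roll":0.23},{"claw":-1,"delta_pos":[0.7,-24,0],"roll":0.23},{"claw":-1,"delta_pos":[0.8,-30,0],"roll":0.23},{"claw":-1,"delta_pos":[1,-36,0],"roll":0.23},{"claw":-1,"delta_pos":[1.2,-42,0],"roll":0.23},{"claw":-1,"delta_pos":[1.2,-44.4,0],"roll":0.23},{"claw":-1,"delta_pos":[1.2,-44.4,0],"roll":0.23},{"claw":-1,"delta_pos":[1.2,-44.4,0],"roll":0.23},{"claw":-1,"delta_pos":[1.2,-44.4,0],"roll":0.23}]'; python3 go.py 587 -83 16 180
python3 - <<'E'
from h import *
for n in("wrist",):
    s=robot.snapshot(n); save(s,n+"4.pkl"); cv2.imwrite(f"pics/{n}4.png",s["img"])
E
```

```text
time: 9.32
eef_pos: [0.5871, -0.0811, 0.1762]
ee_rot: [-0.0, 0.001, 1.0, 0.0]
ft_force: [0.0, 0.4, 0.4]
opening: 0.0854
t 9.32 pos [587.1 -81.1 176.2] yaw 179.9 j [-16. -16.] open 85.4
delta cm [ 1.000e-02 -1.900e-01  1.602e+01] roll -0.002
```

View pics/wrist4.png

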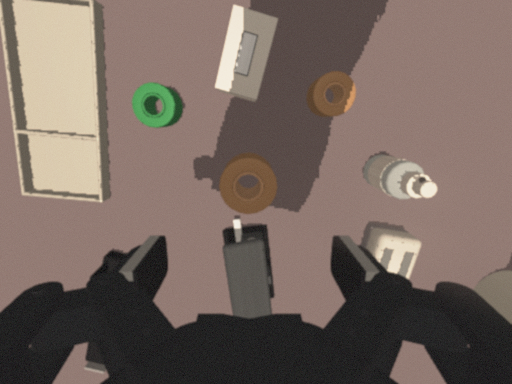

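The large tan roll is at (248,184) between the jaws' columns, and the punch guide tip is at (237,218), clear of the finger lines. I'll also measure the box and two-tray here.

```bash
python3 - <<'E'
from h import *
s=load("wrist4.pkl"); f=lambda p:(p*1000).round(0).astype(int).tolist()
print("tape",f(onz(s,(248,184),.048)),"guide",f(onz(s,(237,218),.03)))
print("t2",[f(onz(s,p,.018)) for p in [(92,0),(103,200),(22,193)]])
print("box",[f(onz(s,p,.044)) for p in [(238,6),(277,16),(257,101),(216,88)]])
E
python3 -m creep '[{"claw":-1,"delta_pos":[0,-0.2,6],"roll":0},{"claw":-1,"delta_pos":[0,-0.2,12],"roll":0},{"claw":-1,"delta_pos":[0,-0.2,15],"roll":0},{"claw":-1,"delta_pos":[0,-0.2,16],"roll":0},{"claw":-1,"delta_pos":[0,-0.2,16],"roll":0},{"claw":1,"delta_pos":[0,-0.2,16],"roll":0},{"claw":1,"delta_pos":[0,-0.2,16],"roll":0},{"claw":1,"delta_pos":[0,-0.2,16],"roll":0},{"claw":1,"delta_pos":[0,-0.2,16],"roll":0},{"claw":1,"delta_pos":[0,-0.2,16],"roll":0},{"claw":1,"delta_pos":[0,-0.2,16],"roll":0}]' 40;  python3 go.py 587 -83 160 180
```

```text
tape [585, -82, 48] guide [629, -94, 30]
t2 [[411, -231, 18], [611, -249, 18], [602, -341, 18]]
box [[425, -90, 44], [433, -56, 44], [504, -73, 44], [493, -112, 44]]
time: 10.75
eef_pos: [0.588, -0.0845, 0.0177]
ee_rot: [0.001, 0.002, 1.0, -0.0]
ft_force: [-1.3, 0.6, 8.1]
opening: 0.0576
t 10.75 pos [588.  -84.5  17.7] yaw 179.8 j [-16. -16.] open 57.6
delta cm [  0.11   0.15 -14.23] roll -0.004
```

```bash
python3 -m creep '[{"claw":1,"delta_pos":[0,0,-4],"roll":0},{"claw":1,"delta_pos":[0,0,-9],"roll":0},{"claw":1,"delta_pos":[0,0,-14],"roll":0},{"claw":1,"delta_pos":[0,0,-14],"roll":0},{"claw":1,"delta_pos":[0,0,-14],"roll":0}]'; python3 go.py 569 282 85 193.2
```

```text
time: 11.38
eef_pos: [0.5871, -0.0844, 0.1561]
ee_rot: [0.0, 0.002, 1.0, 0.0]
ft_force: [-0.3, -0.7, -1.2]
opening: 0.0577
t 11.38 pos [587.1 -84.4 156.1] yaw 179.8 j [-16. -16.] open 57.7
delta cm [ 1.95 36.64  7.11] roll -0.234
```

```bash
python3 -m creep '[{"claw":1,"delta_pos":[0.4,6,0],"roll":-0.12},{"claw":1,"delta_pos":[0.8,12,0],"roll":-0.23},{"claw":1,"delta_pos":[1.2,18,0],"roll":-0.23},{"claw":1,"delta_pos":[1.5,24,0],"roll":-0.23},{"claw":1,"delta_pos":[1.8,30,0],"roll":-0.23},{"claw":1,"delta_pos":[2,36.6,0],"roll":-0.23},{"claw":1,"delta_pos":[2,36.6,4],"roll":-0.23},{"claw":1,"delta_pos":[2,36.6,7],"roll":-0.23},{"claw":1,"delta_pos":[2,36.6,7],"roll":-0.23},{"claw":1,"delta_pos":[2,36.6,7],"roll":-0.23}]'; python3 go.py 569 282 22 193.2
python3 - <<'E'
from h import *
for n in("side","wrist",):
    s=robot.snapshot(n); save(s,n+"5.pkl"); cv2.imwrite(f"pics/{n}5.png",s["img"])
E
```

```text
time: 12.62
eef_pos: [0.5689, 0.2815, 0.0868]
ee_rot: [0.0, -0.113, 0.994, 0.0]
ft_force: [-0.6, 0.8, -0.0]
opening: 0.0577
t 12.62 pos [568.9 281.5  86.8] yaw 192.9 j [19.  6.] open 57.7
delta cm [-0.02  0.05  6.48] roll -0.005
```

View pics/wrist5.png

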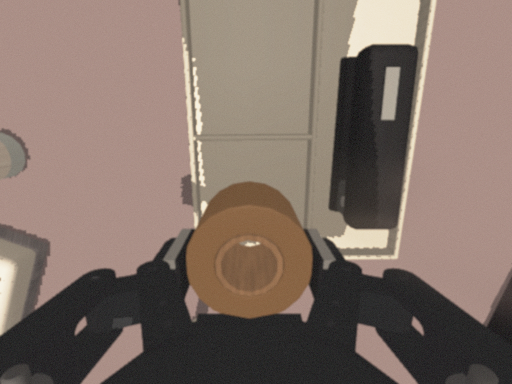

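View pics/side5.png

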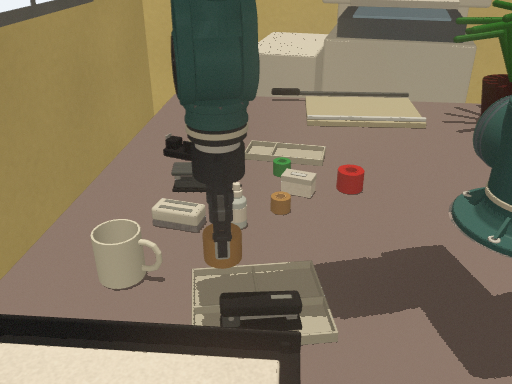

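The roll hangs level over the outer small compartment (walls u≈195 and 310, divider v≈137). Lowering and releasing only partly, to stay clear of the stapler.

```bash
python3 -m creep '[{"claw":1,"delta_pos":[0,0,3],"roll":0},{"claw":1,"delta_pos":[0,0,5.5],"roll":0},{"claw":1,"delta_pos":[0,0,6.4],"roll":0},{"claw":1,"delta_pos":[0,0,6.4],"roll":0},{"claw":1,"delta_pos":[0,0,6.4],"roll":0}]'; python3 -m creep '[{"claw":-0.7,"delta_pos":[0,0,0],"roll":0},{"claw":-0.7,"delta_pos":[0,0,0],"roll":0},{"claw":-0.7,"delta_pos":[0,0,0],"roll":0},{"claw":-0.7,"delta_pos":[0,0,0],"roll":0}]';
```

```text
time: 13.35
eef_pos: [0.5693, 0.2818, 0.0233]
ee_rot: [0.001, -0.113, 0.994, 0.0]
ft_force: [-0.1, 0.1, -1.9]
opening: 0.0581
time: 13.85
eef_pos: [0.5687, 0.2816, 0.0223]
ee_rot: [0.0, -0.113, 0.994, 0.0]
ft_force: [1.0, -0.4, -0.4]
opening: 0.0729
```

```bash
python3 -m creep '[{"claw":-0.7,"delta_pos":[0,0,-5],"roll":0},{"claw":-0.7,"delta_pos":[0,0,-11],"roll":0},{"claw":-1,"delta_pos":[0,0,-15],"roll":0},{"claw":-1,"delta_pos":[0,0,-15],"roll":0}]'; python3 go.py 464 -82 180 167
python3 - <<'E'
from h import *
for n in("wrist",):
    s=robot.snapshot(n); save(s,n+"6.pkl"); cv2.imwrite(f"pics/{n}6.png",s["img"])
E
```

```text
time: 14.35
eef_pos: [0.57, 0.2821, 0.1754]
ee_rot: [0.003, -0.113, 0.994, 0.001]
ft_force: [-0.1, 0.4, -0.9]
opening: 0.0851
t 14.35 pos [570.  282.1 175.4] yaw 193.0 j [19.  6.] open 85.1
delta cm [ 18.49 -33.1   -0.46] roll 0.453
```

View pics/wrist6.png

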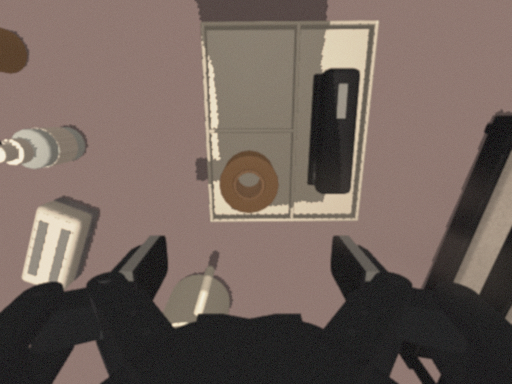

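The roll is inside the outer small compartment at (249,181), the stapler undisturbed. Now the staple box.

```bash
python3 -m creep '[{"claw":-1,"delta_pos":[2.8,-5,0],"roll":0.18},{"claw":-1,"delta_pos":[5.6,-10,0],"roll":0.36},{"claw":-1,"delta_pos":[8.4,-15,0],"roll":0.45},{"claw":-1,"delta_pos":[11.2,-20,0],"roll":0.45},{"claw":-1,"delta_pos":[14,-25,0],"roll":0.45},{"claw":-1,"delta_pos":[16.8,-30,0],"roll":0.45},{"claw":-1,"delta_pos":[18.5,-33.1,0],"roll":0.45},{"claw":-1,"delta_pos":[18.5,-33.1,0],"roll":0.45},{"claw":-1,"delta_pos":[18.5,-33.1,0],"roll":0.45},{"claw":-1,"delta_pos":[18.5,-33.1,0],"roll":0.45}]'; python3 go.py 464 -82 18 167
python3 - <<'E'
from h import *
for n in("wrist",):
    s=robot.snapshot(n); save(s,n+"7.pkl"); cv2.imwrite(f"pics/{n}7.png",s["img"])
E
```

```text
time: 15.65
eef_pos: [0.4626, -0.0815, 0.1719]
ee_rot: [-0.0, 0.111, 0.994, 0.0]
ft_force: [-0.0, 0.0, -0.5]
opening: 0.0854
t 15.65 pos [462.6 -81.5 171.9] yaw 167.2 j [-20.  -7.] open 85.4
delta cm [-1.400e-01 -1.000e-02  1.539e+01] roll 0.004
```

View pics/wrist7.png

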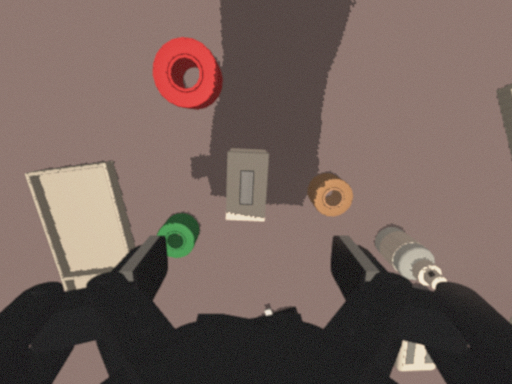

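The box is at u 228–268, v 150–218, centred and square to the jaws; the small tan roll (332,196) and green roll (177,235) are outside the finger span. Gripping.

```bash
python3 - <<'E'
from h import *
s=load("wrist7.pkl"); f=lambda p:(p*1000).round(0).astype(int).tolist()
print([f(onz(s,p,.044)) for p in [(229,149),(268,151),(266,215),(227,213)]])
E
python3 -m creep '[{"claw":-1,"delta_pos":[-0.1,0,6],"roll":0},{"claw":-1,"delta_pos":[-0.1,0,12],"roll":0},{"claw":-1,"delta_pos":[-0.1,0,15],"roll":0},{"claw":-1,"delta_pos":[-0.1,0,15.4],"roll":0},{"claw":-1,"delta_pos":[-0.1,0,15.4],"roll":0},{"claw":1,"delta_pos":[-0.1,0,15.4],"roll":0},{"claw":1,"delta_pos":[-0.1,0,15.4],"roll":0},{"claw":1,"delta_pos":[-0.1,0,15.4],"roll":0},{"claw":1,"delta_pos":[-0.1,0,15.4],"roll":0},{"claw":1,"delta_pos":[-0.1,0,15.4],"roll":0},{"claw":1,"delta_pos":[-0.1,0,15.4],"roll":0},{"claw":1,"delta_pos":[-0.1,0,15.4],"roll":0},{"claw":1,"delta_pos":[-0.1,0,15.4],"roll":0}]' 40
python3 -m creep '[{"claw":1,"delta_pos":[0,0,-4],"roll":0},{"claw":1,"delta_pos":[0,0,-9],"roll":0},{"claw":1,"delta_pos":[0,0,-14],"roll":0},{"claw":1,"delta_pos":[0,0,-14],"roll":0},{"claw":1,"delta_pos":[0,0,-14],"roll":0}]'; python3 go.py 470 258.5 85 193.2
```

```text
[[422, -92, 44], [432, -55, 44], [497, -70, 44], [486, -110, 44]]
time: 17.32
eef_pos: [0.4641, -0.0829, 0.0191]
ee_rot: [0.001, 0.112, 0.994, -0.0]
ft_force: [-1.9, 1.0, 12.2]
opening: 0.0393
time: 17.95
eef_pos: [0.4632, -0.0826, 0.1579]
ee_rot: [-0.0, 0.112, 0.994, 0.0]
ft_force: [-0.1, 0.4, -1.2]
opening: 0.0393
t 17.95 pos [463.2 -82.6 157.9] yaw 167.2 j [-20.  -7.] open 39.3
delta cm [ 6.91 33.41  7.29] roll -0.454
```

```bash
python3 -m creep '[{"claw":1,"delta_pos":[1.1,5.5,0],"roll":-0.18},{"claw":1,"delta_pos":[2.2,11,0],"roll":-0.36},{"claw":1,"delta_pos":[3.3,16.5,0],"roll":-0.45},{"claw":1,"delta_pos":[4.5,22,0],"roll":-0.45},{"claw":1,"delta_pos":[5.6,27.5,0],"roll":-0.45},{"claw":1,"delta_pos":[6.8,33.4,1],"roll":-0.45},{"claw":1,"delta_pos":[6.8,33.4,5],"roll":-0.45},{"claw":1,"delta_pos":[6.8,33.4,7.3],"roll":-0.45},{"claw":1,"delta_pos":[6.8,33.4,7.3],"roll":-0.45},{"claw":1,"delta_pos":[6.8,33.4,7.3],"roll":-0.45}]'; python3 go.py 472 258.5 24.5 193.2
python3 - <<'E'
from h import *
for n in("wrist",):
    s=robot.snapshot(n); save(s,n+"8.pkl"); cv2.imwrite(f"pics/{n}8.png",s["img"])
E
```

```text
time: 19.2
eef_pos: [0.4715, 0.258, 0.0856]
ee_rot: [-0.0, -0.113, 0.994, -0.0]
ft_force: [0.4, 0.3, -1.6]
opening: 0.0391
t 19.2 pos [471.5 258.   85.6] yaw 192.9 j [20.  7.] open 39.1
delta cm [-0.06  0.04  6.11] roll -0.004
```

View pics/wrist8.png

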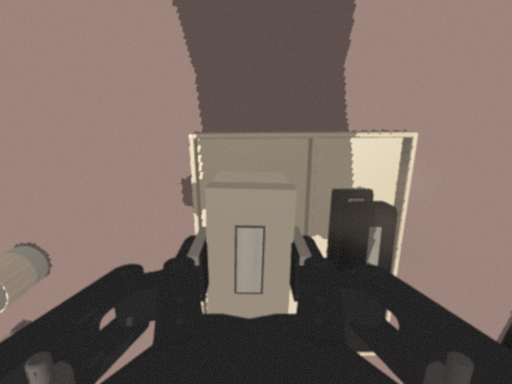

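```bash
python3 -m creep '[{"claw":1,"delta_pos":[0,0,3],"roll":0},{"claw":1,"delta_pos":[0,0,5.3],"roll":0},{"claw":1,"delta_pos":[0,0,6.1],"roll":0},{"claw":1,"delta_pos":[0,0,6.1],"roll":0},{"claw":1,"delta_pos":[0,0,6.1],"roll":0}]'; python3 - <<'E'
from h import *
for n in("side",):
    s=robot.snapshot(n); save(s,n+"8.pkl"); cv2.imwrite(f"pics/{n}8.png",cv2.resize(s["img"][220:360,160:360],None,fx=4,fy=4,interpolation=cv2.INTER_CUBIC))
E
```

```text
time: 19.88
eef_pos: [0.4721, 0.2583, 0.0253]
ee_rot: [0.001, -0.113, 0.994, 0.0]
ft_force: [-0.2, 0.4, -1.1]
opening: 0.0394
```

View pics/side8.png

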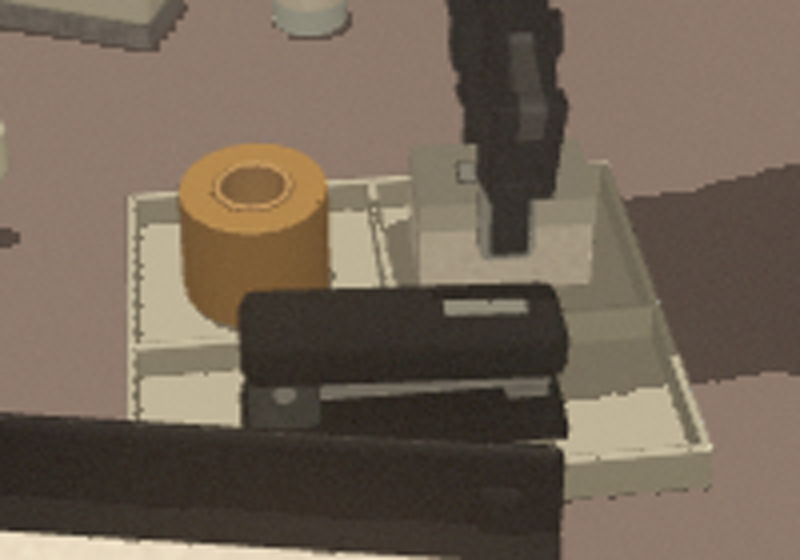

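Stapler upright in place, roll in its compartment, the box just above the floor of the inner compartment. Lower 2 mm, release partly, rise.

```bash
python3 -m creep '[{"claw":1,"delta_pos":[0,0,0.15],"roll":0},{"claw":1,"delta_pos":[0,0,0.15],"roll":0},{"claw":-0.35,"delta_pos":[0,0,0.15],"roll":0},{"claw":-0.35,"delta_pos":[0,0,0.15],"roll":0},{"claw":-0.35,"delta_pos":[0,0,0.15],"roll":0},{"claw":-0.35,"delta_pos":[0,0,0.15],"roll":0},{"claw":-0.35,"delta_pos":[0,0,-5],"roll":0},{"claw":-0.35,"delta_pos":[0,0,-11],"roll":0},{"claw":-1,"delta_pos":[0,0,-15],"roll":0},{"claw":-1,"delta_pos":[0,0,-15],"roll":0},{"claw":-1,"delta_pos":[0,0,-15],"roll":0}]'; python3 go.py 696 80 180 172
python3 - <<'E'
from h import *
for n in("wrist",):
    s=robot.snapshot(n); save(s,n+"9.pkl"); cv2.imwrite(f"pics/{n}9.png",s["img"])
E
```

```text
time: 21.3
eef_pos: [0.4711, 0.258, 0.1735]
ee_rot: [-0.0, -0.113, 0.994, -0.0]
ft_force: [1.3, -0.0, -0.7]
opening: 0.0854
t 21.3 pos [471.1 258.  173.5] yaw 193.0 j [20.  7.] open 85.4
delta cm [-17.93 -22.39  -0.65] roll 0.366
```

View pics/wrist9.png

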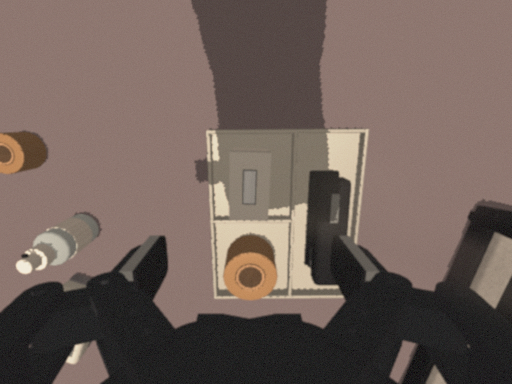

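The box is in the inner compartment (u 230–271, v 152–219). All of the mailing kit is placed; now the eraser, after checking the mug's distance.

```bash
python3 - <<'E'
from h import *
s=load("scene0.pkl"); print((onz(s,(405,170),.088)*1000).round())
s=load("side0.pkl"); print((onz(s,(120,237),.088)*1000).round())
E
python3 -m creep '[{"claw":-1,"delta_pos":[-3.6,-4.5,0],"roll":0.18},{"claw":-1,"delta_pos":[-7.2,-9,0],"roll":0.36},{"claw":-1,"delta_pos":[-10.8,-13.5,0],"roll":0.36},{"claw":-1,"delta_pos":[-14.4,-18,0],"roll":0.36},{"claw":-1,"delta_pos":[-17.9,-22.4,0],"roll":0.36},{"claw":-1,"delta_pos":[-17.9,-22.4,0],"roll":0.36},{"claw":-1,"delta_pos":[-17.9,-22.4,0],"roll":0.36},{"claw":-1,"delta_pos":[-17.9,-22.4,0],"roll":0.36}]'; python3 go.py 696 80 18 172
python3 - <<'E'
from h import *
for n in("wrist",):
    s=robot.snapshot(n); save(s,n+"10.pkl"); cv2.imwrite(f"pics/{n}10.png",s["img"])
E
```

```text
[745. 249.  88.]
[736. 272.  88.]
time: 22.35
eef_pos: [0.6952, 0.0808, 0.1741]
ee_rot: [-0.0, 0.066, 0.998, 0.0]
ft_force: [-0.0, 1.5, 0.2]
opening: 0.0853
t 22.35 pos [695.2  80.8 174.1] yaw 172.4 j [-0.  8.] open 85.3
delta cm [-0.09 -0.07 15.61] roll 0.007
```

View pics/wrist10.png

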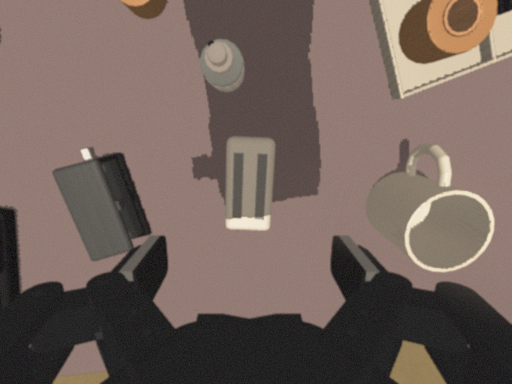

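The eraser is at u 226–274, v 138–229, centred; mug and punch are well clear of the fingers.

```bash
python3 -m creep '[{"claw":-1,"delta_pos":[0,0,6],"roll":0.01},{"claw":-1,"delta_pos":[0,0,12],"roll":0.01},{"claw":-1,"delta_pos":[0,0,15],"roll":0.01},{"claw":-1,"delta_pos":[0,0,15.9],"roll":0.01},{"claw":-1,"delta_pos":[0,0,15.9],"roll":0.01},{"claw":1,"delta_pos":[0,0,15.9],"roll":0.01},{"claw":1,"delta_pos":[0,0,15.9],"roll":0.01},{"claw":1,"delta_pos":[0,0,15.9],"roll":0.01},{"claw":1,"delta_pos":[0,0,15.9],"roll":0.01},{"claw":1,"delta_pos":[0,0,15.9],"roll":0.01},{"claw":1,"delta_pos":[0,0,15.9],"roll":0.01},{"claw":1,"delta_pos":[0,0,15.9],"roll":0.01}]' 30
python3 -m creep '[{"claw":1,"delta_pos":[0,0,-4],"roll":0},{"claw":1,"delta_pos":[0,0,-9],"roll":0},{"claw":1,"delta_pos":[0,0,-14],"roll":0},{"claw":1,"delta_pos":[0,0,-15],"roll":0},{"claw":1,"delta_pos":[0,0,-15],"roll":0}]'; python3 go.py 470 -281 85 174.8
```

```text
time: 23.9
eef_pos: [0.6968, 0.08, 0.0167]
ee_rot: [0.001, 0.072, 0.997, 0.0]
ft_force: [-1.3, 0.2, 6.5]
opening: 0.0495
time: 24.52
eef_pos: [0.6963, 0.0799, 0.1656]
ee_rot: [0.0, 0.072, 0.997, 0.0]
ft_force: [0.0, -0.8, -0.5]
opening: 0.0496
t 24.52 pos [696.3  79.9 165.6] yaw 171.8 j [-0.  8.] open 49.6
delta cm [ 17.22 -38.96   8.06] roll -0.053
```

```bash
python3 -m creep '[{"claw":1,"delta_pos":[2.5,-5.6,0],"roll":-0.05},{"claw":1,"delta_pos":[5,-11.2,0],"roll":-0.05},{"claw":1,"delta_pos":[7.5,-16.8,0],"roll":-0.05},{"claw":1,"delta_pos":[10,-22.4,0],"roll":-0.05},{"claw":1,"delta_pos":[12.5,-28,0],"roll":-0.05},{"claw":1,"delta_pos":[15,-33.6,0],"roll":-0.05},{"claw":1,"delta_pos":[17.2,-39,0],"roll":-0.05},{"claw":1,"delta_pos":[17.2,-39,2],"roll":-0.05},{"claw":1,"delta_pos":[17.2,-39,4],"roll":-0.05},{"claw":1,"delta_pos":[17.2,-39,4],"roll":-0.05},{"claw":1,"delta_pos":[17.2,-39,4],"roll":-0.05}]'; python3 go.py 470 -281 21.5 174.8
python3 - <<'E'
from h import *
for n in("wrist",):
    s=robot.snapshot(n); save(s,n+"11.pkl"); cv2.imwrite(f"pics/{n}11.png",s["img"])
E
```

```text
time: 25.9
eef_pos: [0.4699, -0.2812, 0.1253]
ee_rot: [-0.0, 0.047, 0.999, 0.0]
ft_force: [1.0, -0.2, -0.1]
opening: 0.0497
t 25.9 pos [ 469.9 -281.2  125.3] yaw 174.6 j [-39. -34.] open 49.7
delta cm [-1.000e-02  2.000e-02  1.038e+01] roll -0.003
```

View pics/wrist11.png

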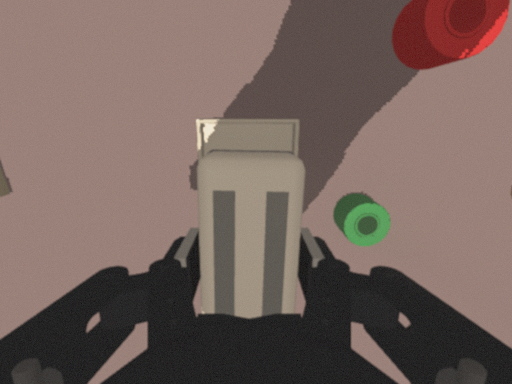

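```bash
python3 - <<'E'
from h import *
s=load("wrist11.pkl"); print([(onz(s,p,.018)*1000).round() for p in [(196,119),(300,119)]])
for n in("scene",):
    s=robot.snapshot(n); save(s,n+"11.pkl"); cv2.imwrite(f"pics/{n}11.png",cv2.resize(s["img"][150:300,80:280],None,fx=4,fy=4,interpolation=cv2.INTER_CUBIC))
E
```

```text
[array([ 400., -321.,   18.]), array([ 409., -230.,   18.])]
```

View pics/scene11.png

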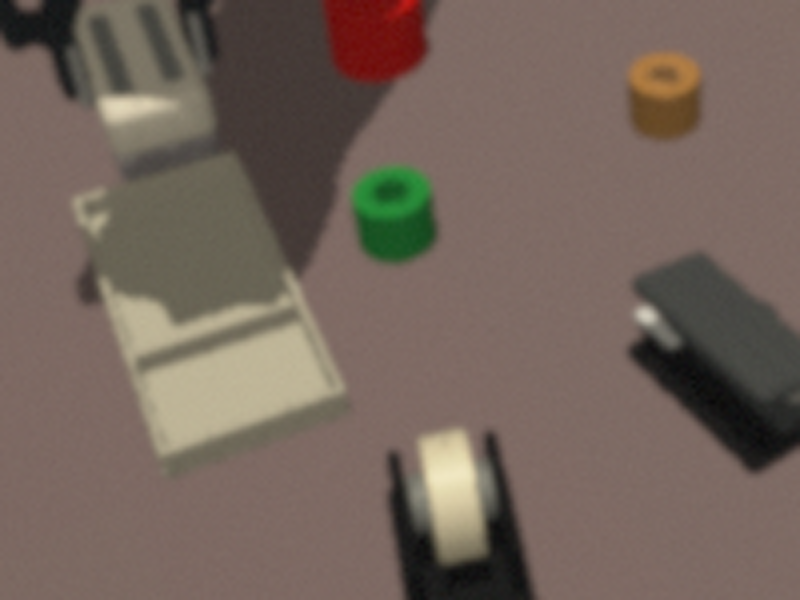

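Tray end midpoint measures (404,-275), within 3 mm of my estimate; the longer compartment is the near-robot one. Lowering the eraser.

```bash
python3 -m creep '[{"claw":1,"delta_pos":[0,0,5],"roll":0},{"claw":1,"delta_pos":[0,0,9],"roll":0},{"claw":1,"delta_pos":[0,0,10.4],"roll":0},{"claw":1,"delta_pos":[0,0,10.4],"roll":0},{"claw":1,"delta_pos":[0,0,10.4],"roll":0},{"claw":-0.6,"delta_pos":[0,0,10.4],"roll":0},{"claw":-0.6,"delta_pos":[0,0,10.4],"roll":0},{"claw":-0.6,"delta_pos":[0,0,10.4],"roll":0},{"claw":-0.6,"delta_pos":[0,0,10.4],"roll":0},{"claw":-0.6,"delta_pos":[0,0,5],"roll":0},{"claw":-1,"delta_pos":[0,0,-1],"roll":0},{"claw":-1,"delta_pos":[0,0,-6],"roll":0},{"claw":-1,"delta_pos":[0,0,-8],"roll":0},{"claw":-1,"delta_pos":[0,0,-8],"roll":0},{"claw":-1,"delta_pos":[0,0,-8],"roll":0}]'; python3 go.py 577 74 205 180
python3 - <<'E'
from h import *
for n in("wrist",):
    s=robot.snapshot(n); save(s,n+"12.pkl"); cv2.imwrite(f"pics/{n}12.png",s["img"])
E
```

```text
time: 27.88
eef_pos: [0.4696, -0.2811, 0.2042]
ee_rot: [-0.001, 0.047, 0.999, 0.0]
ft_force: [0.3, 0.4, 0.0]
opening: 0.0854
t 27.88 pos [ 469.6 -281.1  204.2] yaw 174.6 j [-39. -34.] open 85.4
delta cm [-7.36 36.36 -0.08] roll -0.094
```

View pics/wrist12.png

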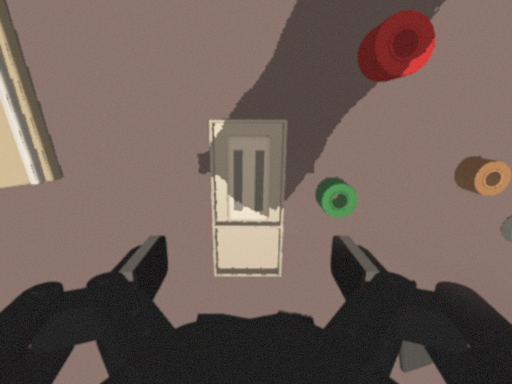

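The eraser lies within the longer compartment (u 228–270, v 137–219, divider at v 223). Now the bottle; refine the tray pose from its four corners here.

```bash
python3 - <<'E'
from h import *
s=load("wrist12.pkl"); P=np.array([onz(s,p,.018)*1000 for p in [(210,121),(287,121),(281,276),(215,276),(214,224),(284,223)]]);print(P.round(),P[:4].mean(0))
E
python3 -m creep '[{"claw":-1,"delta_pos":[-1.2,6,0],"roll":-0.09},{"claw":-1,"delta_pos":[-2.4,12,0],"roll":-0.09},{"claw":-1,"delta_pos":[-3.6,18,0],"roll":-0.09},{"claw":-1,"delta_pos":[-4.8,24,0],"roll":-0.09},{"claw":-1,"delta_pos":[-6,30,0],"roll":-0.09},{"claw":-1,"delta_pos":[-7.4,36.4,0],"roll":-0.09},{"claw":-1,"delta_pos":[-7.4,36.4,0],"roll":-0.09},{"claw":-1,"delta_pos":[-7.4,36.4,0],"roll":-0.09},{"claw":-1,"delta_pos":[-7.4,36.4,0],"roll":-0.09}]'; python3 go.py 577 74 26 180
python3 - <<'E'
from h import *
for n in("wrist",):
    s=robot.snapshot(n); save(s,n+"13.pkl"); cv2.imwrite(f"pics/{n}13.png",s["img"])
E
```

```text
[[ 402. -320.   18.]
 [ 410. -230.   18.]
 [ 613. -250.   18.]
 [ 605. -340.   18.]
 [ 530. -331.   18.]
 [ 537. -241.   18.]] [ 507.50248705 -285.03526281   18.        ]
time: 29.05
eef_pos: [0.5774, 0.0729, 0.205]
ee_rot: [-0.0, 0.003, 1.0, -0.0]
ft_force: [-0.4, 0.4, -0.1]
opening: 0.0853
t 29.05 pos [577.4  72.9 205. ] yaw 179.7 j [-1. -1.] open 85.3
delta cm [ 0.04  0.11 17.9 ] roll -0.005
```

View pics/wrist13.png

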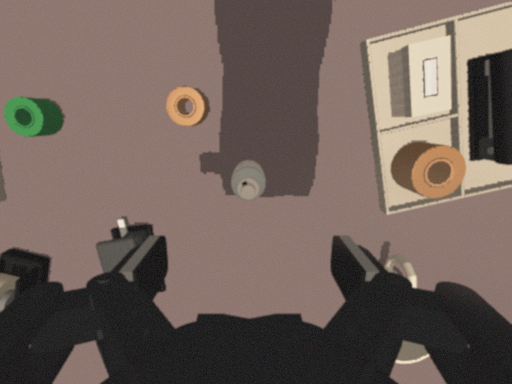

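```bash
python3 - <<'E'
from h import *
s=load("wrist13.pkl"); print((onz(s,(249,188),.094)*1000).round())
E
python3 -m creep '[{"claw":-1,"delta_pos":[0,0.1,5],"roll":0},{"claw":-1,"delta_pos":[0,0.1,10],"roll":0},{"claw":-1,"delta_pos":[0,0.1,14],"roll":0},{"claw":-1,"delta_pos":[0,0.1,17],"roll":0},{"claw":-1,"delta_pos":[0,0.1,17.8],"roll":0},{"claw":-1,"delta_pos":[0,0.1,17.8],"roll":0},{"claw":1,"delta_pos":[0,0.1,17.8],"roll":0},{"claw":1,"delta_pos":[0,0.1,17.8],"roll":0},{"claw":1,"delta_pos":[0,0.1,17.8],"roll":0},{"claw":1,"delta_pos":[0,0.1,17.8],"roll":0},{"claw":1,"delta_pos":[0,0.1,17.8],"roll":0},{"claw":1,"delta_pos":[0,0.1,17.8],"roll":0},{"claw":1,"delta_pos":[0,0.1,17.8],"roll":0},{"claw":1,"delta_pos":[0,0.1,17.8],"roll":0}]' 28
```

```text
[575.  73.  94.]
time: 30.85
eef_pos: [0.5782, 0.0751, 0.0281]
ee_rot: [0.001, 0.002, 1.0, -0.0]
ft_force: [-0.8, -1.3, 7.0]
opening: 0.0373
```

```bash
python3 -m creep '[{"claw":1,"delta_pos":[0,0,-4],"roll":0},{"claw":1,"delta_pos":[0,0,-9],"roll":0},{"claw":1,"delta_pos":[0,0,-14],"roll":0},{"claw":1,"delta_pos":[0,0,-14],"roll":0},{"claw":1,"delta_pos":[0,0,-14],"roll":0}]'; python3 go.py 572 -291 100 174.8
```

```text
time: 31.48
eef_pos: [0.5774, 0.0751, 0.1666]
ee_rot: [-0.0, 0.002, 1.0, 0.0]
ft_force: [-0.2, 1.0, -1.4]
opening: 0.0374
t 31.48 pos [577.4  75.1 166.6] yaw 179.8 j [-1. -0.] open 37.4
delta cm [  0.4  -36.61   6.66] roll 0.087
```

```bash
python3 -m creep '[{"claw":1,"delta_pos":[0.1,-5,0],"roll":0.08},{"claw":1,"delta_pos":[0.1,-10,0],"roll":0.08},{"claw":1,"delta_pos":[0.2,-15,0],"roll":0.08},{"claw":1,"delta_pos":[0.2,-20,0],"roll":0.08},{"claw":1,"delta_pos":[0.3,-25,0],"roll":0.08},{"claw":1,"delta_pos":[0.3,-30,0],"roll":0.08},{"claw":1,"delta_pos":[0.4,-34,0],"roll":0.08},{"claw":1,"delta_pos":[0.4,-36.6,0],"roll":0.08},{"claw":1,"delta_pos":[0.4,-36.6,3],"roll":0.08},{"claw":1,"delta_pos":[0.4,-36.6,6],"roll":0.08},{"claw":1,"delta_pos":[0.4,-36.6,6],"roll":0.08},{"claw":1,"delta_pos":[0.4,-36.6,6],"roll":0.08}]'; python3 go.py 572 -291 33.5 174.8
python3 - <<'E'
from h import *
for n in("wrist","scene"):
    s=robot.snapshot(n); save(s,n+"14.pkl"); im=s["img"]
    if n=="scene": im=cv2.resize(im[130:300,60:280],None,fx=3.5,fy=3.5,interpolation=cv2.INTER_CUBIC)
    cv2.imwrite(f"pics/{n}14.png",im)
E
```

```text
time: 32.98
eef_pos: [0.5727, -0.2907, 0.108]
ee_rot: [0.0, 0.042, 0.999, -0.0]
ft_force: [0.2, -0.0, -0.3]
opening: 0.0372
t 32.98 pos [ 572.7 -290.7  108. ] yaw 175.2 j [-34. -29.] open 37.2
delta cm [ 0.07 -0.03  7.45] roll 0.007
```

View pics/wrist14.png

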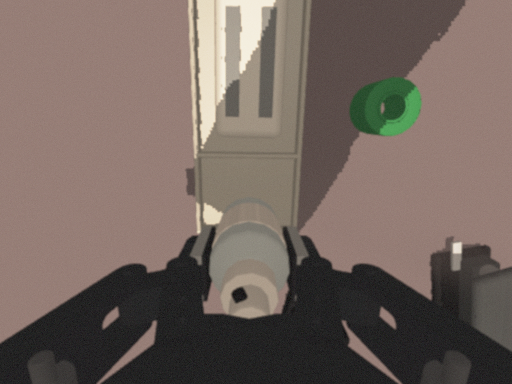

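View pics/scene14.png

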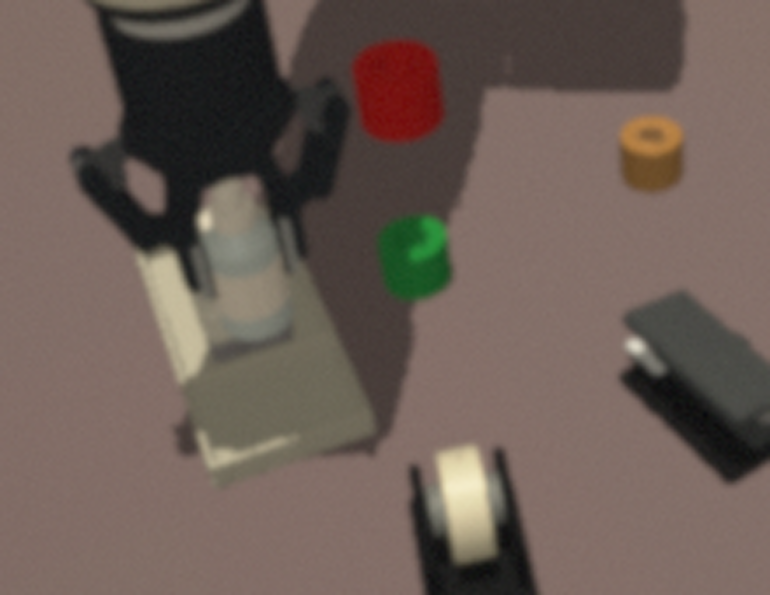

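The bottle hangs upright over the shorter compartment (walls u≈198/300, divider v≈155). Lower and release.

```bash
python3 -m creep '[{"claw":1,"delta_pos":[0.1,0,4],"roll":0},{"claw":1,"delta_pos":[0.1,0,6.5],"roll":0},{"claw":1,"delta_pos":[0.1,0,7.5],"roll":0},{"claw":1,"delta_pos":[0.1,0,7.5],"roll":0},{"claw":1,"delta_pos":[0.1,0,7.5],"roll":0}]'; python3 -m creep '[{"claw":-0.2,"delta_pos":[0,0,0],"roll":0},{"claw":-0.6,"delta_pos":[0,0,0],"roll":0},{"claw":-1,"delta_pos":[0,0,0],"roll":0},{"claw":-1,"delta_pos":[0,0,0],"roll":0},{"claw":-1,"delta_pos":[0,0,0],"roll":0},{"claw":-1,"delta_pos":[0,0,0],"roll":0},{"claw":-1,"delta_pos":[0,0,-5],"roll":0},{"claw":-1,"delta_pos":[0,0,-10],"roll":0},{"claw":-1,"delta_pos":[0,0,-16],"roll":0},{"claw":-1,"delta_pos":[0,0,-18],"roll":0},{"claw":-1,"delta_pos":[0,0,-18],"roll":0}]'; python3 go.py 360 -300 230 175
```

```text
time: 33.7
eef_pos: [0.5719, -0.2911, 0.0333]
ee_rot: [0.001, 0.042, 0.999, -0.0]
ft_force: [0.0, 0.3, -1.5]
opening: 0.0371
time: 35.08
eef_pos: [0.5719, -0.2912, 0.2136]
ee_rot: [0.001, 0.042, 0.999, -0.001]
ft_force: [0.4, 0.9, -0.5]
opening: 0.0852
t 35.08 pos [ 571.9 -291.2  213.6] yaw 175.2 j [-34. -29.] open 85.2
delta cm [21.04 -2.65 -1.64] roll 0.003
```

Back the arm off toward the base and take final views.

```bash
python3 -m creep '[{"claw":-1,"delta_pos":[5,-1,-1],"roll":0},{"claw":-1,"delta_pos":[10,-2,-2],"roll":0},{"claw":-1,"delta_pos":[15,-3,-3],"roll":0},{"claw":-1,"delta_pos":[20,-3,-4],"roll":0},{"claw":-1,"delta_pos":[20,-3,-4],"roll":0},{"claw":-1,"delta_pos":[20,-3,-4],"roll":0}]'
python3 - <<'E'
from h import *
for n in("wrist","scene","side"):
    s=robot.snapshot(n); save(s,n+"15.pkl"); cv2.imwrite(f"pics/{n}15.png",s["img"])
    if n!="wrist": print(n,np.abs(s["img"].astype(int)-load(n+"0.pkl")["img"]).mean().round(2))
E
```

```text
time: 35.83
eef_pos: [0.3696, -0.3039, 0.2514]
ee_rot: [-0.0, 0.042, 0.999, 0.0]
ft_force: [0.1, -0.3, 0.1]
opening: 0.0851
scene 7.43
side 9.95
```

View pics/scene15.png

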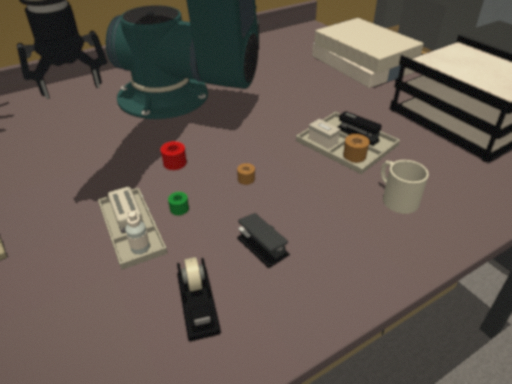

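View pics/side15.png

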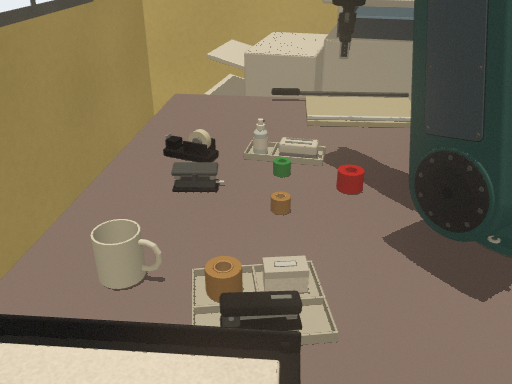

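View pics/wrist15.png

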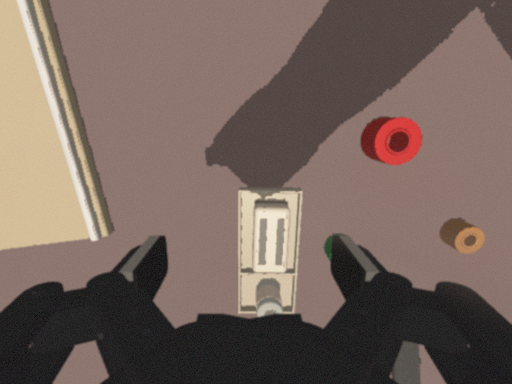

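```bash
python3 - <<'E'
from h import *
a=load("side15.pkl")["img"][110:170,235:335]; b=load("scene15.pkl")["img"][175:270,90:180]
a=cv2.resize(a,(700,420),interpolation=cv2.INTER_CUBIC); cv2.imwrite("pics/z1.png",a)
cv2.imwrite("pics/z2.png",cv2.resize(b,(540,570),interpolation=cv2.INTER_CUBIC))
E
```

```text
(no output)
```

View pics/z1.png

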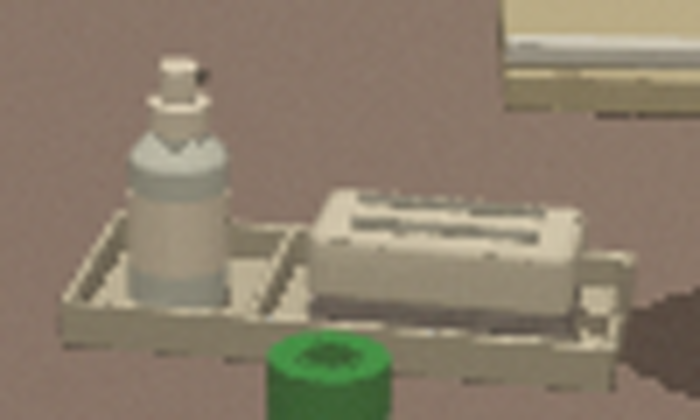

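View pics/z2.png

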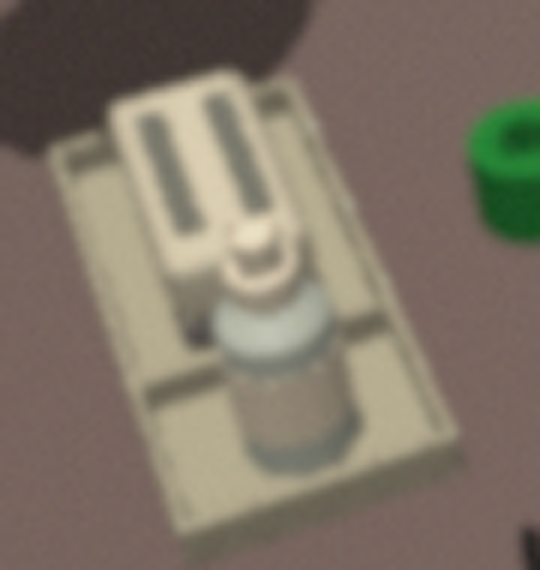

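Both trays are filled as asked. The eraser lies flat clear of the walls, the bottle stands upright in the shorter compartment, and the bystanders are at the same pixels as at the start. Handing in.

```bash
python3 - <<'E'
from workcell import robot
print(robot.sign_off()); print(robot.sense()["time"])
E
```

```text
the job is handed in; nothing more can be done
None
the job is handed in; nothing more can be done
```

Both kits are made up and handed in at about 36 s of the 141 s. I placed the items in the order you listed them.

- **Mailing kit (three-compartment tray):** the stapler is in the long compartment. The larger tan tape roll is in the small one farther from the robot, and the staple box is in the nearer one.
- **Whiteboard kit (two-compartment tray):** the eraser is in the longer compartment, felt side down. The spray bottle stands upright in the shorter one.

**Last checks:** the final scene, side and wrist views show all five items flat and upright inside their compartments, with the gripper open and well clear. By eye, the trays, hole punch, tape dispenser, mug and look-alike rolls are where they started; I did not measure them again. Reported wrist force at the end of each move was never above about 13 N.

**Disagreements:** position estimates from the different cameras differed by a few mm on most points and up to about 10 mm on the first rough tray corners. The gripper also held the staple box about 4 mm off its measured centre, and I shifted its drop point by 2 mm to partly make up for that. Neither mattered in compartments with about 14 mm or more to spare on each side.

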